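# Unlock the chock stand and bed down the film-cleaning rollers

## Task

Put the film-cleaning rollers away: first free the sprung cap of the round chock stand (press it down, twist it anticlockwise off its catch, lift it away) and set it down upright on the bare counter. Then lay every white roller lengthwise in a V-groove of the wooden rack, one to a groove and about centred along it, and set one of the triangular black chocks on the rack close up against the side of each roller, lengthwise along it and near its middle. Leave the yellow scoop and the tin reel where they are.

Things in the scene. Friction and masses are not known exactly. Their poses are not given: they have to be found in the camera images.
- stand: Fixed chock stand: pale wooden disc, 184 mm diameter, 8 mm thick, with a 48 mm steel post in its middle (top 43 mm up) on which the cap is locked. Origin: centre of the underside, on the counter; z up. Two steel hooks on the post, along +x and -x, hold the cap's lugs. Three chocks lie on the disc round the post, under the brim of the cap, so the cap must come off first.
- plunger (a joint): Spring plunger in the post under the cap, m: about 0 with the cap locked, grows as the cap is pressed (hard stop at 0.012), -0.004 with the cap off; pushes up 6 N at 0, 11 N at 0.012. To free the cap: press it 9 to 11 mm down (the catch is 7 mm deep), turn it anticlockwise from above (positive yaw) 1.0 to 1.3 rad while pressed (its lugs are clear from 0.75 on), lift straight up.
- cap_grip (a point): Centre of the black grip bar on the aluminium cap (180 g): 60 mm long (x), 16 wide (y), 24 high. Brim 128 mm diameter, 5 thick, its top 12 mm below this point; under it an 80 mm skirt with a lug inside at +x and -x, lower edge 50 mm below this point (its height when the cap stands on the counter). Locked: 72 mm up, bar along the stand's x axis.
- chock0_mid (a point): Centre of a black rubber chock: a three-sided prism, 50 mm long along its x, sides 40 mm wide with blunted edges, 32 mm high, 60 g; the same whichever side is down. This point is 11.5 mm above the surface it lies on. Starts on the stand's disc, 64 mm from its axis, crosswise. Grip its ends. It touches a roller in its groove when its centre is 33 mm beside the roller's axis; its foot goes under the roller's flank, so lower it 40 mm or more off and slide it in.
- chock1_mid (a point): Centre of a black rubber chock: a three-sided prism, 50 mm long along its x, sides 40 mm wide with blunted edges, 32 mm high, 60 g; the same whichever side is down. This point is 11.5 mm above the surface it lies on. Starts on the stand's disc, 64 mm from its axis, crosswise. Grip its ends. It touches a roller in its groove when its centre is 33 mm beside the roller's axis; its foot goes under the roller's flank, so lower it 40 mm or more off and slide it in.
- chock2_mid (a point): Centre of a black rubber chock: a three-sided prism, 50 mm long along its x, sides 40 mm wide with blunted edges, 32 mm high, 60 g; the same whichever side is down. This point is 11.5 mm above the surface it lies on. Starts on the stand's disc, 64 mm from its axis, crosswise. Grip its ends. It touches a roller in its groove when its centre is 33 mm beside the roller's axis; its foot goes under the roller's flank, so lower it 40 mm or more off and slide it in.
- roller0_mid (a point): Centre of a white film-cleaning roller, a plain, slightly tacky round bar 40 mm diameter and 120 mm long along its x, steel discs at its ends; about 160 g. Lies on the counter (centre 20 mm up); None if absent in this run (two or three are present).
- roller1_mid (a point): Centre of a white film-cleaning roller, a plain, slightly tacky round bar 40 mm diameter and 120 mm long along its x, steel discs at its ends; about 160 g. Lies on the counter (centre 20 mm up); None if absent in this run (two or three are present).
- roller2_mid (a point): Centre of a white film-cleaning roller, a plain, slightly tacky round bar 40 mm diameter and 120 mm long along its x, steel discs at its ends; about 160 g. Lies on the counter (centre 20 mm up); None if absent in this run (two or three are present).
- rack: Fixed wooden V-cradle rack, 130 mm (x) by 300 mm (y), flat top 22 mm high, with three shallow V-grooves running all along x, each 24 mm wide and 4.4 mm deep, sides sloping 20 degrees. Origin: centre of its underside, on the counter.
- lane0 (a point): Middle of the bottom line of V-groove 0 of the rack, 17.6 mm above the counter; axes as the rack's, groove along x, at rack y = -106 mm. A roller lying in the groove has its centre 21.3 mm above this point. There is room for a chock on the flat top on the +y side of each groove.
- lane1 (a point): Middle of the bottom line of V-groove 1 of the rack, 17.6 mm above the counter; axes as the rack's, groove along x, at rack y = -10 mm. A roller lying in the groove has its centre 21.3 mm above this point. There is room for a chock on the flat top on the +y side of each groove.
- lane2 (a point): Middle of the bottom line of V-groove 2 of the rack, 17.6 mm above the counter; axes as the rack's, groove along x, at rack y = 86 mm. A roller lying in the groove has its centre 21.3 mm above this point. There is room for a chock on the flat top on the +y side of each groove.
- scoop: Bystander: yellow plastic trim scoop 130 x 100 x 50 mm with an 80 mm handle to its +x. Origin: centre of its underside. Leave alone.
- reel: Bystander: flat tin film reel, 130 mm diameter, 23 mm high. Origin: centre of its underside. Leave alone.
Mind the look-alikes: they are no part of the job. What is shaped like the part that bears roller0_mid but green is not meant. Leave any green or purple look-alike of the part that bears chock0_mid alone.

How it is judged:
On the way, in this order (a step that is already met when the one before it is completed fails the run):
1. the cap has been pressed straight down, clear of its catch (more than 6.5 mm), before it is turned (value of joint plunger above 0.0065 m and angle between the x axis of cap_grip and the x axis of stand, either way round below 0.25 rad and horizontal distance between cap_grip and stand below 0.02 m), for 0.05 s.
2. the cap has been twisted off its catch (turned more than 0.7 rad on the post) (angle between the x axis of cap_grip and the x axis of stand, either way round above 0.7 rad and horizontal distance between cap_grip and stand below 0.02 m), for 0.05 s.
3. the cap has been taken away from the stand (horizontal distance between cap_grip and stand above 0.125 m), for 0.2 s.
At the end, for the whole second after the job is handed in: The cap stands upright (within 0.12 rad) on the counter, its axis over 125 mm from the stand's; every roller present lies at rest in a V-groove, within 30 mm of the groove's middle along it; each has a chock lying on the rack beside it, centres no more than 42 mm apart, parallel within 0.26 rad (height (world z) of cap_grip below 0.057 m and angle between cap_grip's own z axis and vertical below 0.12 rad and horizontal distance between cap_grip and stand above 0.125 m and ((y of roller0_mid in the frame of lane0 between -0.006 and 0.006 m and x of roller0_mid in the frame of lane0 between -0.03 and 0.03 m and z of roller0_mid in the frame of lane0 below 0.026 m) or (y of roller0_mid in the frame of lane1 between -0.006 and 0.006 m and x of roller0_mid in the frame of lane1 between -0.03 and 0.03 m and z of roller0_mid in the frame of lane1 below 0.026 m) or (y of roller0_mid in the frame of lane2 between -0.006 and 0.006 m and x of roller0_mid in the frame of lane2 between -0.03 and 0.03 m and z of roller0_mid in the frame of lane2 below 0.026 m)) and angle between the x axis of each of roller0_mid, roller1_mid, roller2_mid and the x axis of rack, either way round below 0.12 rad and linear speed of each of roller0, roller1, roller2 below 0.02 m/s and ((horizontal distance between roller0_mid and chock0_mid below 0.042 m and angle between the x axis of chock0_mid and the x axis of rack, either way round below 0.26 rad and z of chock0_mid in the frame of rack between 0.028 and 0.04 m) or (horizontal distance between roller0_mid and chock1_mid below 0.042 m and angle between the x axis of chock1_mid and the x axis of rack, either way round below 0.26 rad and z of chock1_mid in the frame of rack between 0.028 and 0.04 m) or (horizontal distance between roller0_mid and chock2_mid below 0.042 m and angle between the x axis of chock2_mid and the x axis of rack, either way round below 0.26 rad and z of chock2_mid in the frame of rack between 0.028 and 0.04 m)) and ((y of roller1_mid in the frame of lane0 between -0.006 and 0.006 m and x of roller1_mid in the frame of lane0 between -0.03 and 0.03 m and z of roller1_mid in the frame of lane0 below 0.026 m) or (y of roller1_mid in the frame of lane1 between -0.006 and 0.006 m and x of roller1_mid in the frame of lane1 between -0.03 and 0.03 m and z of roller1_mid in the frame of lane1 below 0.026 m) or (y of roller1_mid in the frame of lane2 between -0.006 and 0.006 m and x of roller1_mid in the frame of lane2 between -0.03 and 0.03 m and z of roller1_mid in the frame of lane2 below 0.026 m)) and ((horizontal distance between roller1_mid and chock0_mid below 0.042 m and angle between the x axis of chock0_mid and the x axis of rack, either way round below 0.26 rad and z of chock0_mid in the frame of rack between 0.028 and 0.04 m) or (horizontal distance between roller1_mid and chock1_mid below 0.042 m and angle between the x axis of chock1_mid and the x axis of rack, either way round below 0.26 rad and z of chock1_mid in the frame of rack between 0.028 and 0.04 m) or (horizontal distance between roller1_mid and chock2_mid below 0.042 m and angle between the x axis of chock2_mid and the x axis of rack, either way round below 0.26 rad and z of chock2_mid in the frame of rack between 0.028 and 0.04 m)) and ((y of roller2_mid in the frame of lane0 between -0.006 and 0.006 m and x of roller2_mid in the frame of lane0 between -0.03 and 0.03 m and z of roller2_mid in the frame of lane0 below 0.026 m) or (y of roller2_mid in the frame of lane1 between -0.006 and 0.006 m and x of roller2_mid in the frame of lane1 between -0.03 and 0.03 m and z of roller2_mid in the frame of lane1 below 0.026 m) or (y of roller2_mid in the frame of lane2 between -0.006 and 0.006 m and x of roller2_mid in the frame of lane2 between -0.03 and 0.03 m and z of roller2_mid in the frame of lane2 below 0.026 m)) and ((horizontal distance between roller2_mid and chock0_mid below 0.042 m and angle between the x axis of chock0_mid and the x axis of rack, either way round below 0.26 rad and z of chock0_mid in the frame of rack between 0.028 and 0.04 m) or (horizontal distance between roller2_mid and chock1_mid below 0.042 m and angle between the x axis of chock1_mid and the x axis of rack, either way round below 0.26 rad and z of chock1_mid in the frame of rack between 0.028 and 0.04 m) or (horizontal distance between roller2_mid and chock2_mid below 0.042 m and angle between the x axis of chock2_mid and the x axis of rack, either way round below 0.26 rad and z of chock2_mid in the frame of rack between 0.028 and 0.04 m))); the robot touches nothing.
It fails at once if the trim scoop is shifted more than 30 mm (distance of scoop from where it was at the start of the episode above 0.03 m).
It fails at once if the tin reel is shifted more than 30 mm (distance of reel from where it was at the start of the episode above 0.03 m).
Of roller0, roller1, roller2 only 2 to 3 are there at a start; the rules pass over those that are not, and their reading is None.
At some moment in a run one of chock0, chock1, chock2 may be knocked a few centimetres aside while the robot is not near it.
Once in a run the grip may slacken for a moment while it holds something.
It also fails if it takes over 210 s, if anything falls off the work surface, if the arm or the gripper's body presses on something with over 40 N, if the wrist force passes 120 N, or if a joint passes its speed limit or range.

## Robot

A 7-joint arm with a two-finger parallel gripper is mounted at the origin on the work surface. World frame = base frame: x ahead of the robot, y to its left, z up, the work surface at z = 0. Lengths are in m, angles in rad, forces in N, time in s.
With the tool pointing down it reaches from about 0.4 to 0.85 m from the base axis. Payload 6.9 kg.
Tool frame: the origin (TCP) lies midway between the tips of the shut fingers; the grasp point (between the pads) lies behind it (ctrl.pinch_z is the z of the grasp point in the tool frame, in m); z points along the fingers, y is the line along which they close (so a half turn about z gives the same grasp; the last joint's range is limited). The gripper opens to 85 mm and grips with 20 to 120 N. Pads are 22 mm wide; open, the fingers measure 114 mm over their backs; the gripper's body (76 mm by 85 mm) begins 54 mm behind the grasp point. The pads swing forward as they close: fully open they stand 13 mm farther back than shut.
Start: joints at [-1.208, 0.507, -0.238, 1.5, 0.126, 1.149, -0.155], TCP at [0.159, 0.604, 0.209] pointing down, gripper open.
Joint ranges: [-3.08, 3.08], [-0.24, 2.05], [-1.43, 1.35], [0, 2.5], [-1.52, 4.66], [0.17, 1.96], [-2.89, 2.89]. Speed limits (rad/s): [2.39, 2.39, 3.14, 3.14, 3.14, 3.14, 3.14].

## Interface

Orientations are given as a unit quaternion [w, x, y, z].
In Python, from station import ctrl, get_state, vision, ticket, models gives the robot as it stands. Calls block until the motion is done:
- ctrl.movep(position, orientation): joint-space move of the TCP to a pose.
- ctrl.movel(position, frame=None, max_speed=0.15): straight line of the TCP; frame=None keeps the orientation; max_speed is the mean speed in m/s.
- ctrl.set_joints(angles): joint-space move.
- ctrl.ungrasp() and ctrl.close_gripper(force=None): open the fingers fully, or close them until they stop; force is the grip in N (None keeps the last).
- ctrl.pause(seconds).
- ctrl.ik(position, orientation): joint angles nearest the present ones, or None.
- get_state(): the state.
- vision.grab_frame(name): name is "scene" or "top" or "wrist"; returns (picture, depth): 420x560x3 uint8, blue, green, red; 420x560 float32, m along the optical axis (not along the pixel's ray), 0 where there is no reading.
- vision.camera_info(name): a dict with "mtx" (3x3 intrinsics, pixels), "R" (3x3) and "t" (3): a world point X has camera coordinates R X + t; the wrist camera has in their place "hand_eye" (4x4, takes a point from camera to tool coordinates, whose origin is the TCP and whose axes are the flange's). Camera axes: x right, y down, z forward; pixel columns grow to the right and rows downward; lengths in m; the calibration is good to about 2 mm. A picture is of the moment at which its call begins: read the wrist's pose just before it. camera_info takes no time and is no camera call.
A pose or a line that the arm cannot do raises ctrl.Unreachable and nothing moves.
- ticket.close_job(): hands the job in; it is judged then, once.
Trained networks look in the newest picture that a camera, given by its name, has taken for a name from the list of things; names that differ only in an ending like _2 or _b are one class to them, and where a whole thing is asked for, a point or a joint stands for the part that bears it (a point fixed in the world has none). Each returns a list of dicts, best first, with "p" (0 to 1); they miss things now and then, are a little off and sometimes report something else, mostly with a low value. They report only what shows in the picture. A call takes as long as a camera call. They do not tell look-alikes from the thing itself.
- models.recognise(camera, target): "point" ([column, row] in pixels, amid what is visible of it).
- models.masks_of(camera, target): "mask" (420x560 bool, what is visible of it) and "point" ([column, row] in pixels, amid what is visible of it).
The state is a dict: "time": time; "qpos": joint angles; "qd": joint speeds; "tau": joint torques, N m; "tcp_pos": TCP position; "eef_rot": TCP orientation; "contact_force": force on the tool from outside, world axes, zero at the start; "wrist_torque": the same for the moment, N m; "width": finger opening in m; "gripper_force": force on a finger pad.
Only numpy, scipy, OpenCV 4.12 (cv2) and the standard library are available. Lean on these libraries where they do the work, as an engineer would, in place of code of your own. Each camera call takes 0.05 s, during which the arm holds its last target. There are 200 camera calls.

## Working session

There is one attempt and no reset: what is moved stays moved. The work goes in short steps, each a Python script; the robot and the scene stay as the last script left them, time stands still between calls to the robot, and variables do not carry over. Pictures are saved under pics/ and viewed, at most 14 in all, crops included, and the job is handed in when it is done.

```bash
ls; mkdir -p pics; python3 - <<'E'
from station import ctrl,get_state,vision
import cv2,numpy as np
np.set_printoptions(precision=3,suppress=True)
for n in("top","scene"):
    p,d=vision.grab_frame(n); cv2.imwrite(f"pics/{n}0.png",p); np.save(f"pics/{n}0d.npy",d)
    i=vision.camera_info(n); print(n,i["mtx"].tolist(),(-i["R"].T@i["t"]), i["R"].tolist())
print(vision.camera_info("wrist"),ctrl.pinch_z,get_state())
E
```

```text
pics
top [[473.33221466070313, 0.0, 280.0159492412705], [0.0, 473.33221466070313, 210.8692057264287], [0.0, 0.0, 1.0]] [0.202 0.023 1.377] [[0.0009782013337326309, -0.99994237286979, 0.010690840083171437], [-0.9828569660040384, -0.002932418577286885, -0.18434637316373748], [0.18436709982935423, -0.01032723878008271, -0.9828031952734442]]
scene [[457.02851461093553, 0.0, 280.28711172145887], [0.0, 457.02851461093553, 215.99452568468055], [0.0, 0.0, 1.0]] [ 1.14  -0.625  1.039] [[0.6864004592554784, 0.7272232128542092, -0.0008990104948453701], [0.5212008432555129, -0.4928045455122905, -0.696773536317337], [-0.5071529261708057, 0.47779711029727495, -0.7172906181374206]]
{'mtx': array([[290.365,   0.   , 281.579],
       [  0.   , 290.365, 211.649],
       [  0.   ,   0.   ,   1.   ]]), 'hand_eye': array([[-0.   , -0.948, -0.318,  0.082],
       [ 1.   , -0.001,  0.001, -0.001],
       [-0.001, -0.318,  0.948, -0.165],
       [ 0.   ,  0.   ,  0.   ,  1.   ]])} -0.0187 {'time': 0.1, 'qpos': array([-1.208,  0.508, -0.238,  1.501,  0.126,  1.149, -0.155]), 'qd': array([ 0.   , -0.003,  0.   , -0.003, -0.002,  0.   , -0.   ]), 'tau': array([ -0.005, -62.183,  -2.195, -25.02 ,   0.012,   0.008,   0.   ]), 'tcp_pos': array([0.159, 0.604, 0.209]), 'eef_rot': array([-0.   ,  0.128,  0.992, -0.001]), 'contact_force': array([ 0.316,  1.026, -0.171]), 'wrist_torque': array([-0.048,  0.012,  0.048]), 'gripper_force': 0.0, 'width': 0.08531775125902412}
```

View pics/top0.png

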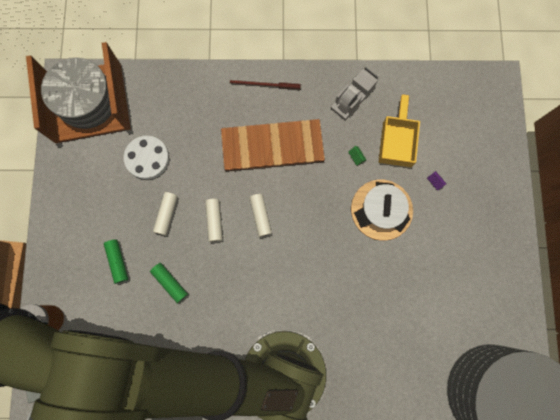

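View pics/scene0.png

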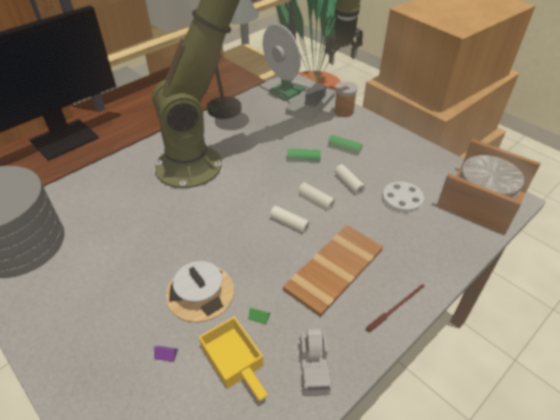

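The top view shows three white rollers at (165,213), (213,220) and (260,215). The locked cap is at (387,206), with black chocks at (362,217), (402,225) and (380,185). The rack is at (273,145), its light grooves near columns 245, 278 and 313. The scoop is at (400,140) and the reel at (146,157). The look-alikes are green bars at (115,260) and (169,283), a green chock at (357,155) and a purple chock at (437,180).

```bash
cat > h.py <<'E'
import numpy as np,cv2
from scipy.spatial.transform import Rotation as Ro
from station import ctrl,get_state,vision,ticket,models
np.set_printoptions(precision=4,suppress=True)
def cloud(n,p=None,d=None):
    """picture and world XYZ per pixel from a fresh frame"""
    s=get_state()
    if p is None: p,d=vision.grab_frame(n)
    i=vision.camera_info(n);K=i["mtx"];v,u=np.mgrid[:420,:560]
    C=np.stack([(u-K[0,2])/K[0,0]*d,(v-K[1,2])/K[1,1]*d,d],-1)
    if n=="wrist":
        T=np.eye(4);T[:3,:3]=Ro.from_quat(np.roll(s["eef_rot"],-1)).as_matrix();T[:3,3]=s["tcp_pos"]
        T=T@i["hand_eye"];W=C@T[:3,:3].T+T[:3,3]
    else: W=(C-i["t"])@i["R"]
    W[d<=0]=np.nan
    return p,W
def rect(P):
    """centre, long-axis yaw, (long,short) of XY points"""
    c,(w,h),a=cv2.minAreaRect(P[:,:2].astype(np.float32)*1000)
    if w<h: w,h,a=h,w,a+90
    return np.array(c)/1000,(np.radians(a)+np.pi/2)%np.pi-np.pi/2,(w,h)
def down(yaw):
    """tool pointing down, its y (closing line) at world yaw"""
    y=np.array([np.cos(yaw),np.sin(yaw),0]);z=np.array([0,0,-1.]);x=np.cross(y,z)
    return np.roll(Ro.from_matrix(np.c_[x,y,z]).as_quat(),1)
def best(pos,yaw):
    """of the two half-turn choices, the reachable one nearest mid-range of the last joint"""
    o=[(abs(q[6]),down(y)) for y in(yaw,yaw+np.pi) if (q:=ctrl.ik(pos,down(y))) is not None]
    return min(o,key=lambda t:t[0])[1] if o else None
E
python3 - <<'E'
from h import *
p=cv2.imread("pics/top0.png");p,W=cloud("top",p,np.load("pics/top0d.npy"))
hsv=cv2.cvtColor(p,cv2.COLOR_BGR2HSV)
def comp(m,a,b):
    n,l,s,c=cv2.connectedComponentsWithStats(m.astype(np.uint8))
    return [(l==k) for k in range(1,n) if a<s[k,4]<b]
box=np.zeros((420,560),bool);box[180:250,145:280]=1
for m in comp(box&(p.min(2)>150)&(W[...,2]>.008),100,3000):
    P=W[m];c,y,s=rect(P);print("roller",c,y,s,np.median(P[:,2]),P[:,2].max(),np.hypot(*c))
box[:]=0;box[110:180,210:335]=1
m=box&(W[...,2]>.01)&(W[...,2]<.04);P=W[max(comp(m,500,9000),key=np.sum)];print("rack",rect(P),np.median(P[:,2]))
box[:]=0;box[170:250,340:425]=1
for lo,hi in((.052,.068),(.074,.1)):
    P=W[max(comp(box&(W[...,2]>lo)&(W[...,2]<hi),10,9000),key=np.sum)];print("cap",rect(P),np.median(P[:,2]))
wood=box&(hsv[...,1]>80)&(p[...,2]>140);print("disc",rect(W[wood]),np.median(W[wood][:,2]))
for m in comp(box&(p.max(2)<60),15,900): print("blk",rect(W[m]),np.nanmedian(W[m][:,2]))
for nm,(u,v) in dict(scoop=(400,140),reel=(146,157),gch=(357,155),pch=(437,180)).items(): print(nm,W[v,u])
print("counter",np.nanmedian(W[270:300,300:400,2]))
E
```

```text
roller [0.4494 0.3445] -0.2414961134386573 (120.06856536865234, 33.050270080566406) 0.03758315820622626 0.04853955101143179 0.5662008519758487
roller [0.4444 0.0671] 0.24360763399844076 (119.99272155761719, 31.067035675048828) 0.03770591461559016 0.046146749930223094 0.44946407335857097
roller [0.4298 0.2032] 0.10134046169007993 (120.39311218261719, 31.572399139404297) 0.037941914402856276 0.046868189222300176 0.47542044643402115
rack (array([0.6617, 0.0315]), np.float64(-1.4665026025482435), (300.3700866699219, 133.45462036132812)) 0.020823546818911538
cap (array([ 0.4659, -0.293 ]), np.float64(-0.9269620198290545), (126.46507263183594, 126.13758850097656)) 0.059594861431684604
cap (array([ 0.4652, -0.2923]), np.float64(-0.14542031342712214), (59.307579040527344, 17.61823081970215)) 0.08372581413731064
disc (array([ 0.4657, -0.292 ]), np.float64(-0.17964100132825944), (182.6601104736328, 181.42628479003906)) nan
blk (array([ 0.4637, -0.2886]), np.float64(-0.14728572461266864), (55.95603942871094, 10.527220726013184)) 0.08258560407646612
blk (array([ 0.4362, -0.23  ]), np.float64(0.46969879198007636), (47.69330596923828, 24.8847599029541)) 0.027339594736975496
blk (array([ 0.4191, -0.349 ]), np.float64(-0.8335205521887987), (45.013877868652344, 14.206396102905273)) 0.027108853764548056
scoop [ 0.6811 -0.3571  0.0014]
reel [0.617  0.4065 0.0238]
gch [ 0.6256 -0.22    0.0247]
pch [ 0.5501 -0.4551  0.0232]
counter -0.00026103186098614913
```

```bash
python3 - <<'E'
from h import *
c=np.array([.4655,-.2925]);b=-.146+np.pi/2
for y in (b,b+np.pi,b-np.pi):
    print([ (None if q is None else q[6].round(2)) for q in (ctrl.ik([*c,.0635],down(y+k)) for k in (0,.5,1.15))])
q0=[ctrl.ik([*c,.0635],down(b+s)) for s in(0,np.pi)]
def ok(s): return all(ctrl.ik([*c,.0635],down(b+s+k)) is not None and abs(ctrl.ik([*c,.0635],down(b+s+k))[6])<2.7 for k in(0,.5,1.15))
s=[s for s in(0,np.pi) if ok(s)][0];b+=s
ctrl.movep([*c,.25],down(b)); print(get_state()["qpos"])
ctrl.movep([*c,.11],down(b)); ctrl.movel([*c,.064],max_speed=.08)
print(get_state()["contact_force"],get_state()["tcp_pos"])
ctrl.close_gripper(100);st=get_state();print(st["width"],st["gripper_force"],st["contact_force"],st["tcp_pos"])
open("b.txt","w").write(str(b))
E
```

```text
[np.float64(2.27), np.float64(2.63), np.float64(2.87)]
[np.float64(-0.63), np.float64(-0.12), np.float64(0.48)]
[np.float64(-0.63), np.float64(-0.12), np.float64(0.48)]
[-0.0355  0.4676  0.8667  1.6419 -0.3764  1.2088 -0.8011]
[ 0.0403 -0.4593  0.305 ] [ 0.4656 -0.2928  0.0643]
-0.00014405750551920503 0.0 [-0.7057  0.6833  0.254 ] [ 0.4655 -0.2925  0.064 ]
```

```bash
python3 - <<'E'
from h import *
print(get_state(), Ro.from_quat(np.roll(get_state()["eef_rot"],-1)).as_matrix())
p,_=vision.grab_frame("wrist");q,_=vision.grab_frame("scene")
cv2.imwrite("pics/a1.png",np.hstack([cv2.resize(p[60:,80:480],(400,360)),cv2.resize(q[170:350,100:300],(400,360))]))
E
```

```text
{'time': 5.525, 'qpos': array([ 0.0788,  0.6562,  0.7062,  1.8938, -0.5802,  0.8071, -0.6181]), 'qd': array([ 0.0008,  0.    , -0.0008,  0.0013, -0.0002,  0.0004,  0.    ]), 'tau': array([ -0.0042, -56.1713,  11.3209, -16.672 ,   0.0119,   0.0023,
        -0.0001]), 'tcp_pos': array([ 0.4655, -0.2925,  0.064 ]), 'eef_rot': array([-0.    ,  0.9973, -0.073 , -0.    ]), 'contact_force': array([-0.7057,  0.6833,  0.254 ]), 'wrist_torque': array([-0.039 ,  0.064 , -0.0281]), 'gripper_force': 0.0, 'width': -0.00014405750551920503} [[ 0.9894 -0.1455 -0.0001]
 [-0.1455 -0.9894  0.    ]
 [-0.0001 -0.     -1.    ]]
```

View pics/a1.png

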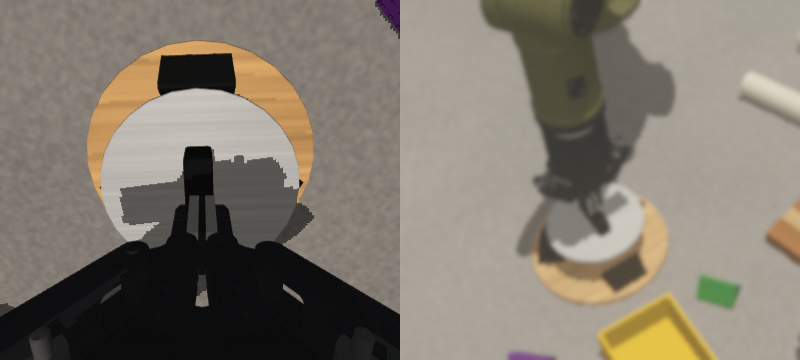

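The wrist view shows the bar end at (200,170), just ahead of the finger tips at (185–220,225). I can't tell whether the bar is between them, so I'll zoom in.

```bash
python3 - <<'E'
from h import *
p,W=cloud("wrist")
cv2.imwrite("pics/a2.png",cv2.resize(cv2.convertScaleAbs(p[190:360,200:360],alpha=2.2),None,fx=3.5,fy=3.5,interpolation=cv2.INTER_CUBIC))
m=(p.max(2)<70)&(np.abs(W[...,2]-.078)<.012);m[320:]=0
print(W[m].min(0),W[m].max(0)); 
for v in range(200,360,12): print(v,W[v,281],p[v,281])
E
```

```text
[ 0.469  -0.3026  0.066 ] [ 0.4966 -0.284   0.0899]
200 [ 0.4983 -0.2974  0.0608] [183 190 196]
212 [ 0.4959 -0.297   0.0761] [9 9 9]
224 [ 0.4922 -0.2965  0.0849] [18 18 19]
236 [ 0.485  -0.2955  0.084 ] [7 6 6]
248 [ 0.478  -0.2944  0.0842] [10  9  9]
260 [ 0.4764 -0.2942  0.095 ] [12 11 11]
272 [ 0.477  -0.2943  0.1081] [11 10 10]
284 [ 0.4765 -0.2943  0.1175] [10  9  8]
296 [ 0.475  -0.2941  0.1242] [14 14 13]
308 [ 0.4686 -0.2932  0.1237] [15 12 13]
320 [ 0.4633 -0.2924  0.1247] [15 13 13]
332 [ 0.4565 -0.2914  0.1241] [13 13 13]
344 [ 0.3353 -0.2731  0.0001] [57 60 63]
356 [ 0.3209 -0.2709  0.0005] [110 116 124]
```

View pics/a2.png

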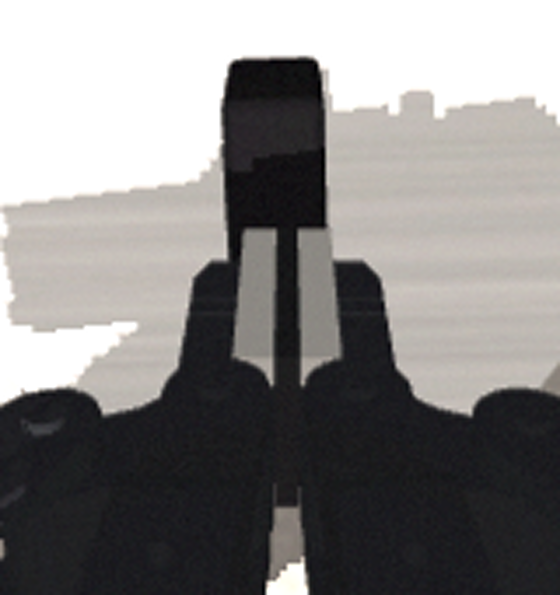

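```bash
python3 - <<'E'
from h import *
p,W=cloud("wrist")
for u in (272,281,291,260,300): 
  for v in (250,254,256,260,266,272,280,288): print(u,v,W[v,u],p[v,u])
ctrl.ungrasp();ctrl.pause(.3);print(get_state()["width"],get_state()["contact_force"])
p,W2=cloud("wrist")
cv2.imwrite("pics/a3.png",cv2.convertScaleAbs(p[130:420,50:510],alpha=1.8))
E
```

```text
272 250 [ 0.4777 -0.2894  0.0846] [7 5 6]
272 254 [ 0.4752 -0.289   0.0844] [9 6 8]
272 256 [ 0.4772 -0.2895  0.0909] [57 60 61]
272 260 [ 0.4772 -0.2897  0.0952] [59 62 64]
272 266 [ 0.4774 -0.2899  0.102 ] [60 63 64]
272 272 [ 0.4774 -0.2901  0.1077] [60 62 63]
272 280 [ 0.4775 -0.2903  0.1149] [59 62 63]
272 288 [ 0.4776 -0.2906  0.1214] [60 62 64]
281 250 [ 0.477  -0.2943  0.0847] [10  8 10]
281 254 [ 0.4745 -0.2939  0.0845] [9 9 8]
281 256 [ 0.4769 -0.2943  0.0915] [12 12 12]
281 260 [ 0.4768 -0.2943  0.0958] [12 11 11]
281 266 [ 0.4774 -0.2944  0.103 ] [11  9 10]
281 272 [ 0.4767 -0.2943  0.1076] [12 10 10]
281 280 [ 0.4767 -0.2943  0.1145] [11  9 11]
281 288 [ 0.4765 -0.2943  0.1206] [10  9 10]
291 250 [ 0.4759 -0.2997  0.084 ] [8 8 9]
291 254 [ 0.4737 -0.2994  0.0845] [7 7 6]
291 256 [ 0.476  -0.2995  0.0914] [57 59 61]
291 260 [ 0.4764 -0.2994  0.0965] [60 62 64]
291 266 [ 0.4759 -0.2991  0.1017] [60 62 63]
291 272 [ 0.4759 -0.299   0.1074] [59 62 63]
291 280 [ 0.4758 -0.2988  0.1142] [59 63 64]
291 288 [ 0.4759 -0.2986  0.1206] [59 62 63]
260 250 [ 0.4667 -0.279   0.0594] [86 88 90]
260 254 [ 0.4647 -0.2788  0.061 ] [82 86 88]
260 256 [ 0.4627 -0.2784  0.0599] [83 86 88]
260 260 [ 0.4603 -0.278   0.0607] [83 87 88]
260 266 [ 0.475  -0.2831  0.0959] [15 13 12]
260 272 [ 0.4744 -0.2833  0.1009] [14 12 12]
260 280 [ 0.4744 -0.2839  0.1084] [15 14 14]
260 288 [ 0.4745 -0.2844  0.1155] [14 12 12]
300 250 [ 0.4633 -0.3045  0.06  ] [84 87 90]
300 254 [ 0.4605 -0.3041  0.0602] [82 84 87]
300 256 [ 0.4595 -0.304   0.0609] [80 82 85]
300 260 [ 0.4565 -0.3036  0.0607] [85 87 89]
300 266 [ 0.4709 -0.3034  0.094 ] [13 11 12]
300 272 [ 0.4719 -0.3031  0.1016] [14 12 12]
300 280 [ 0.4709 -0.3026  0.1073] [14 12 13]
300 288 [ 0.472  -0.3023  0.1155] [14 12 13]
0.08523244914261817 [-0.14   -0.2994 -1.5409]
```

View pics/a3.png

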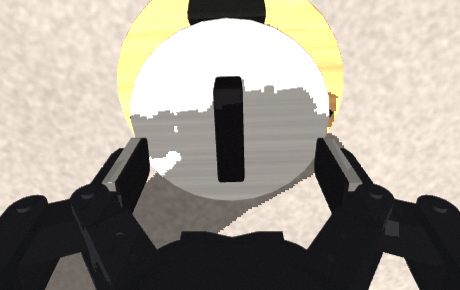

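The cloud puts the shut fingertips at z≈0.0905 while `tcp_pos` reads 0.064. The tips therefore end about 26 mm short of the nominal TCP, which is why the grip closed above the bar. I'll go lower in guarded steps.

```bash
python3 - <<'E'
from h import *
c=[.4655,-.2925]
for z in(.058,.052,.046,.042,.038):
    ctrl.movel([*c,z],max_speed=.05);s=get_state();print(z,s["tcp_pos"],s["contact_force"])
    if abs(s["contact_force"][2])>4: print("contact");break
ctrl.close_gripper(100);st=get_state();print(st["width"],st["gripper_force"],st["contact_force"],st["tcp_pos"])
p,W=cloud("wrist")
cv2.imwrite("pics/a4.png",cv2.convertScaleAbs(p[130:420,50:510],alpha=1.8))
E
```

```text
0.058 [ 0.4652 -0.2922  0.0575] [-0.0474  0.5417  0.6534]
0.052 [ 0.4653 -0.2923  0.0516] [-0.3903 -0.2049 -0.1035]
0.046 [ 0.4653 -0.2923  0.0456] [-0.4454  0.3979  1.1027]
0.042 [ 0.4654 -0.2924  0.0417] [-0.8687 -0.2445  0.679 ]
0.038 [ 0.4654 -0.2924  0.0378] [-1.2052  0.3218 -0.3641]
0.013957155528698079 99.10836689639837 [0.1627 1.5462 3.9077] [ 0.4658 -0.2925  0.0383]
```

View pics/a4.png

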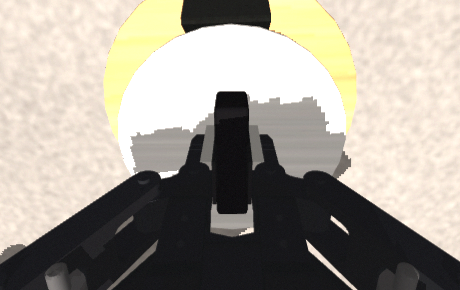

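The bar is now held at (231,150), with a width of 14 mm and 99 N. Next: press, twist and lift.

```bash
python3 - <<'E'
from h import *
b=float(open("b.txt").read());c=[.4655,-.2925]
ctrl.movel([*c,.028],max_speed=.02);ctrl.pause(.3)
s=get_state();print(s["tcp_pos"],s["contact_force"],s["width"])
z=.028-(s["tcp_pos"][2]-.0283)*.8
if s["tcp_pos"][2]>.0295: ctrl.movel([*c,z],max_speed=.02);ctrl.pause(.2);s=get_state();print(s["tcp_pos"],s["contact_force"])
for k in np.linspace(.1,1.15,9):
    ctrl.movep([*c,min(z,.028)],down(b+k)); s=get_state();print(round(k,2),s["tcp_pos"],s["contact_force"],s["wrist_torque"][2],s["width"])
E
```

```text
[ 0.4657 -0.2925  0.0283] [-0.8564  1.8497  8.2791] 0.014141306230686506
0.1 [ 0.4659 -0.2928  0.0285] [0.3424 1.2953 8.0686] 0.11192809731028311 0.014033400289416305
0.23 [ 0.4659 -0.293   0.0286] [-0.6129  1.4341  7.589 ] 0.13502843232858708 0.013853105491513034
0.36 [ 0.466  -0.2932  0.0286] [0.5323 0.4089 7.7572] 0.07078878236542328 0.014127033686615073
0.49 [ 0.4659 -0.2931  0.0285] [-0.5164  1.5396  8.2423] 0.12299210123244628 0.014559704414085373
0.62 [ 0.4659 -0.293   0.0285] [1.1264 0.7363 9.1659] 0.08908689541786706 0.013706635067137386
0.76 [ 0.466  -0.2932  0.0286] [0.4682 0.5672 8.515 ] 0.09045627800160838 0.013767384900516655
0.89 [ 0.4661 -0.2932  0.0286] [-0.0436  0.3779  8.3104] 0.06480688700838172 0.013960858109967235
1.02 [ 0.4661 -0.2931  0.0286] [-0.9359 -0.0063  8.2558] 0.07606165933444044 0.01414083004991704
1.15 [ 0.4658 -0.2928  0.0284] [-0.1105  1.7647  8.61  ] 0.10565738335334926 0.014075173997261057
```

```bash
python3 - <<'E'
from h import *
b=float(open("b.txt").read())+1.15;c=[.4655,-.2925]
ctrl.movel([*c,.16],max_speed=.08);ctrl.pause(.2)
s=get_state();print(s["tcp_pos"],s["contact_force"],s["width"])
p,W=cloud("top")
P=W[170:250,340:425].reshape(-1,3);k=P[:,2]>.1;print("z",np.nanmax(P[:,2]))
ctrl.movel([.40,-.48,.12],max_speed=.15);ctrl.movel([.40,-.48,.022],max_speed=.08)
for z in(.018,.016,.0145):
    ctrl.movel([.40,-.48,z],max_speed=.03);s=get_state();print(s["tcp_pos"],s["contact_force"],s["width"])
    if s["contact_force"][2]>5:break
ctrl.ungrasp();ctrl.movel([.40,-.48,.20],max_speed=.2)
v=best([.4655,-.2925,.25],-.146);ctrl.movep([.40,-.2925,.25],v)
p,W=cloud("wrist");cv2.imwrite("pics/a5.png",p);np.save("pics/a5.npy",W)
m=models.masks_of("wrist","chock0_mid")
for x in m:
    P=W[x["mask"]];t=P[P[:,2]>np.nanpercentile(P[:,2],40)];print(x["p"],x["point"],rect(P),np.nanmedian(P[:,2]))
p,W=cloud("top");P=W[180:330,400:520].reshape(-1,3);P=P[(np.hypot(P[:,0]-.4,P[:,1]+.48)<.09)]
for lo,hi in((.03,.045),(.055,.07)):q=P[(P[:,2]>lo)&(P[:,2]<hi)];print(rect(q),np.median(q[:,2]))
E
```

```text
[ 0.4654 -0.2924  0.1597] [ 0.2432 -0.448  -1.0973] 0.014033728504410856
z 0.8095615922604071
[ 0.4    -0.4799  0.0179] [ 0.7256 -0.121  -1.8396] 0.01424453968632222
[ 0.4002 -0.4803  0.0169] [-0.8714  2.4049  6.4825] 0.014240467742570031
0.93 [394.7, 260.5] (array([ 0.5504, -0.4526]), np.float64(0.6640742646714171), (48.314208984375, 20.86308479309082)) 0.019067865782036147
0.92 [375.2, 165.7] (array([ 0.531 , -0.3021]), np.float64(1.4078287112613506), (57.56753921508789, 37.433250427246094)) 0.027666367137375136
0.83 [449.5, 94.1] (array([ 0.6342, -0.2215]), np.float64(0.5476121662524069), (58.9542121887207, 35.162750244140625)) 0.01845456934568135
0.69 [443.0, 3.8] (array([ 0.6307, -0.1203]), np.float64(-0.18444827341196124), (40.44507598876953, 10.786577224731445)) 0.01199786010987619
(array([ 0.37  , -0.5326]), np.float64(-0.5084759487692567), (53.59123992919922, 9.894716262817383)) 0.03827266123321079
(array([0., 0.]), np.float64(0.0), (0.0, 0.0)) nan
  return _methods._mean(a, axis=axis, dtype=dtype,
  ret = ret.dtype.type(ret / rcount)
```

View pics/a5.png

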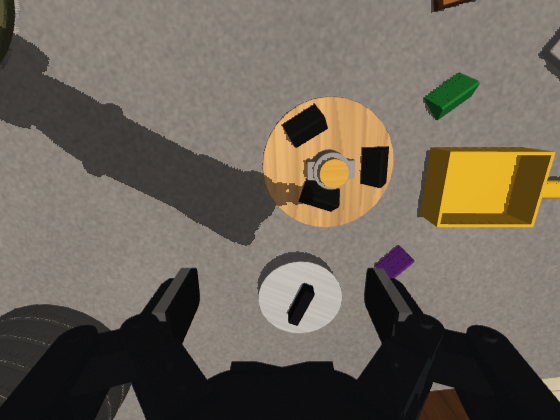

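The wrist view shows the cap upright on bare counter at (300,297). The black chocks sit on the disc at (304,125), (375,166) and (320,197), round the bare post at (332,170). Next I'll check the cap height and the jaw geometry, then do the first roller.

```bash
cat >> h.py <<'E'
RC=np.array([.6617,.0315]);RY=.104
def rk(x,y): return RC+np.array([x*np.cos(RY)-y*np.sin(RY),x*np.sin(RY)+y*np.cos(RY)])
LY=[-.106,-.010,.086]
def pick(c,a,z,F=60,hi=.16):
    """grasp across closing yaw a at c, lift; returns orientation yaw used"""
    a=min((y for y in(a,a+np.pi,a-np.pi) if ctrl.ik([*c,.05],down(y)) is not None),key=lambda y:abs(ctrl.ik([*c,.05],down(y))[6]))
    ctrl.movep([*c,hi],down(a));ctrl.movep([*c,.08],down(a));ctrl.movel([*c,z],max_speed=.1)
    s=get_state();print("down",s["tcp_pos"],s["contact_force"])
    ctrl.close_gripper(F);s=get_state();print("grip",s["width"],s["gripper_force"])
    ctrl.movel([*c,hi],max_speed=.15);s=get_state();print("lift",s["width"],s["gripper_force"],s["contact_force"])
    return a
E
python3 - <<'E'
from h import *
W=np.load("pics/a5.npy");p=cv2.imread("pics/a5.png");print("cap bar",W[290:312:7,300],"brim",W[290:300:5,270],W[300,330])
P=W[230:345,245:350].reshape(-1,3);q=P[(P[:,2]>.055)&(P[:,2]<.07)];print("bar",rect(q)[0],np.median(q[:,2]))
print("open tips z rel", [(W[v,u]-[0.4,-.2925,.25]).round(3) for v,u in((272,190),(290,170),(272,375))])
ctrl.ungrasp()
y=-.2415;a=pick([.4494,.3445],y+np.pi/2,-.0235)
p,W=cloud("wrist");cv2.imwrite("pics/a6.png",p)
d=RY-y
t=rk(0,LY[2]);ctrl.movep([*t,.13],down(a+d));s=get_state();print(s["width"],s["gripper_force"],t)
E
```

```text
cap bar [[ 0.4026 -0.4611  0.0443]
 [ 0.4015 -0.4633  0.0583]
 [ 0.4001 -0.472   0.0625]
 [ 0.3986 -0.4846  0.0614]] brim [[ 0.358  -0.4578  0.0393]
 [ 0.3564 -0.4673  0.038 ]] [ 0.4454 -0.4893  0.0384]
bar [ 0.4001 -0.4799] 0.061787827231455095
open tips z rel [array([-0.041,  0.016,  0.044]), array([-0.045,  0.016,  0.058]), array([0.045, 0.003, 0.045])]
down [ 0.4498  0.3449 -0.0229] [-0.4891 -0.5387 -0.2528]
grip 0.0386849939831062 62.88037005007027
lift 0.03858614013188607 60.308804512023926 [ 0.3904 -0.1602 -2.4629]
0.03881350299731982 60.305142402648926 [0.6528 0.117 ]
```

View pics/a6.png

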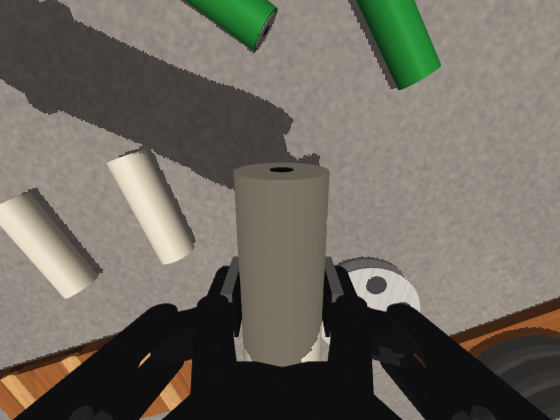

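The roller is held straight in the jaws at (281,265). I'll place it in lane 2, then do the other two.

```bash
cat >> h.py <<'E'
def place(t,z):
    """lower on a straight line to tcp height z, stopping on contact, and release"""
    ctrl.movel([*t,z+.012],max_speed=.1)
    for k in np.arange(.006,-.0041,-.002):
        ctrl.movel([*t,z+k],max_speed=.03);s=get_state()
        if s["contact_force"][2]>4: break
    print("placed",s["tcp_pos"],s["contact_force"],s["width"],s["time"])
E
python3 - <<'E'
from h import *
place(rk(0,LY[2]),-.004);ctrl.ungrasp();ctrl.movel([*rk(0,LY[2]),.14],max_speed=.2)
for c,y,l in(([.4298,.2032],.1013,1),([.4444,.0671],.2436,0)):
    a=pick(c,y+np.pi/2,-.0235)
    if get_state()["width"]<.03: print("lost");break
    t=rk(0,LY[l]);ctrl.movep([*t,.13],down(a+RY-y));print(get_state()["width"])
    place(t,-.004);ctrl.ungrasp();ctrl.movel([*t,.14],max_speed=.2)
ctrl.movep([.42,-.2,.30],best([.42,-.2,.30],RY))
p,W=cloud("top");cv2.imwrite("pics/t7.png",p[90:330,140:540]);np.save("pics/t7.npy",W)
hs=cv2.cvtColor(p,cv2.COLOR_BGR2HSV)
m=(p.min(2)>150)&(W[...,2]>.035)&(W[...,2]<.08)&(hs[...,1]<60);m[:,340:]=0;m[:,:200]=0;m[200:]=0
n,l,s,_=cv2.connectedComponentsWithStats(m.astype(np.uint8))
for k in range(1,n):
    if s[k,4]>150:
        c,y,wh=rect(W[l==k]);e=c-RC;print("roller rack xy",e[0]*np.cos(RY)+e[1]*np.sin(RY),-e[0]*np.sin(RY)+e[1]*np.cos(RY),y-RY,wh,np.median(W[l==k][:,2]))
p,W=cloud("wrist");cv2.imwrite("pics/w7.png",p);np.save("pics/w7.npy",W)
E
```

```text
placed [ 0.653   0.1172 -0.0009] [-2.4678 -0.6479  6.837 ] 0.03844595841741287 29.6583
down [ 0.4302  0.2034 -0.023 ] [0.3919 0.1688 0.0117]
grip 0.03835889851631481 61.92160471379694
lift 0.038474040533639134 60.3083610534668 [-0.3404 -0.299  -2.4283]
0.038509499545342885
placed [ 0.6631  0.0216 -0.0009] [-2.1308 -0.7819  6.4634] 0.038463707907490034 38.825
down [ 0.4448  0.0672 -0.023 ] [-0.7862  0.6537 -0.0577]
grip 0.03877592778983766 62.20253115250671
lift 0.03871809674644542 60.32535910606384 [-0.4644 -0.5459 -1.365 ]
0.0384638122231458
placed [ 0.673  -0.0739 -0.0009] [-2.5603 -0.2335  6.2322] 0.0383517820510356 47.85
roller rack xy -0.00019131233242076877 -0.10384105627949047 -0.007252009806950524 (121.05242919921875, 33.47975540161133) 0.05578273424169159
roller rack xy -0.0007318060883751681 -0.007852075168944551 0.0033963152389734214 (120.85855865478516, 34.83733367919922) 0.055827025241569475
roller rack xy 3.110237524317494e-05 0.0879732002174687 0.001985730355721013 (122.6196060180664, 33.760677337646484) 0.055925929564426394
```

View pics/t7.png

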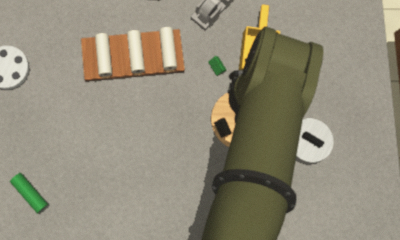

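View pics/w7.png

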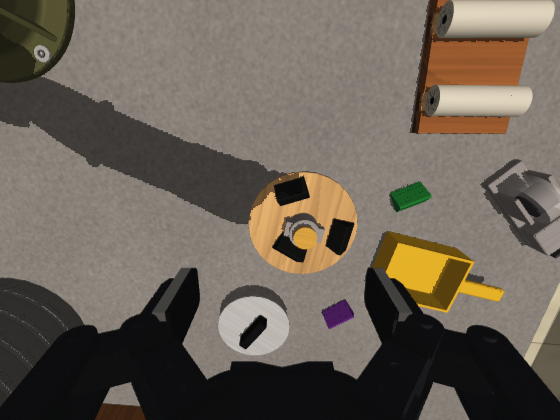

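All three rollers lie in their grooves, within 1 mm along and 2 mm across. The chocks on the disc show at (292,190), (340,236) and (290,245) in the wrist view.

```bash
cat >> h.py <<'E'
SC=np.array([.4657,-.2925])
def chocks(p,W,r=.12):
    """black prisms on the disc: centre from the ridge points, ridge yaw, footprint"""
    R=np.hypot(W[...,0]-SC[0],W[...,1]-SC[1])
    m=(p.max(2)<60)&(W[...,2]>.012)&(W[...,2]<.05)&(R<r)&(R>.036)
    n,l,s,_=cv2.connectedComponentsWithStats(m.astype(np.uint8));o=[]
    for k in range(1,n):
        if s[k,4]<150: continue
        P=W[l==k];t=P[P[:,2]>P[:,2].max()-.008];c,y,wh=rect(P);ct,yt,wt=rect(t);e=c-SC
        o.append((c,y));print("foot",c,round(y,3),np.round(wh),"ridge",ct,round(yt,3),np.round(wt),"zmax",P[:,2].max().round(4),"tang",round((np.arctan2(e[1],e[0]))%np.pi-np.pi/2,3),"r",np.hypot(*e).round(3))
    return o
E
python3 - <<'E'
from h import *
chocks(cv2.imread("pics/w7.png"),np.load("pics/w7.npy"))
print(models.recognise("wrist","chock0_mid"))
E
```

```text
foot [ 0.4399 -0.232 ] 0.398 [49. 36.] ridge [ 0.4398 -0.2318] 0.4 [49. 12.] zmax 0.0414 tang 0.403 r 0.066
foot [ 0.5291 -0.2977] 1.454 [50. 36.] ridge [ 0.5288 -0.2977] 1.471 [49. 11.] zmax 0.0417 tang 1.489 r 0.064
foot [ 0.4473 -0.3312] -0.469 [50. 29.] ridge [ 0.4485 -0.3288] -0.46 [50. 11.] zmax 0.0417 tang -0.445 r 0.043
[{'point': [339.4, 233.6], 'p': 0.95}, {'point': [408.8, 195.6], 'p': 0.79}, {'point': [337.2, 315.5], 'p': 0.77}]
```

```bash
cat > ch.py <<'E'
from h import *
def chock(c,y,l,off=.0365):
    d=(RY-y+np.pi/2)%np.pi-np.pi/2
    t0,t1=rk(0,LY[l]+.045),rk(0,LY[l]+off)
    def cost(a):
        q=[ctrl.ik(p,down(v)) for p,v in(([*c,.0],a),([*t0,.02],a+d))]
        return 9 if any(k is None for k in q) else max(abs(k[6]) for k in q)
    a=min((y,y+np.pi),key=cost);print("cost",cost(a))
    # pick
    ctrl.movep([*c,.16],down(a));ctrl.movep([*c,.08],down(a));ctrl.movel([*c,-.018],max_speed=.08)
    s=get_state();print("down",s["tcp_pos"],s["contact_force"])
    ctrl.close_gripper(60);ctrl.movel([*c,.15],max_speed=.12);s=get_state();print("lift",s["width"],s["gripper_force"])
    if s["width"]<.035: print("LOST");return False
    ctrl.movep([*t0,.13],down(a+d))
    p,W=cloud("wrist");cv2.imwrite(f"pics/held{l}.png",p)
    if get_state()["width"]<.035: print("LOST");return False
    place(t0,-.004)
    z=get_state()["tcp_pos"][2]
    for k in np.linspace(.045,off,4)[1:]:
        ctrl.movel([*rk(0,LY[l]+k),z],max_speed=.03);s=get_state();print("slide",k,s["contact_force"],s["width"])
    ctrl.ungrasp();ctrl.movel([*t1,.13],max_speed=.15);print(get_state()["time"]);return True
E
python3 - <<'E'
from ch import *
print(chock(np.array([.5289,-.2977]),1.475,0))
p,W=cloud("wrist");cv2.imwrite("pics/w8.png",p)
E
```

```text
cost 1.626677630385622
down [ 0.5293 -0.2979 -0.0174] [ 0.1673 -0.2676 -0.1525]
lift 0.04890611536074699 61.888028271496296
placed [ 0.6682 -0.0292 -0.0024] [-4.485   0.7274 11.9532] 0.04907028909370672 59.5083
slide 0.042166666666666665 [-1.6806 -1.3871  4.5981] 0.04897647996069542
slide 0.03933333333333333 [0.6397 1.2979 1.5291] 0.04890472879144631
slide 0.0365 [0.0292 1.2302 2.8414] 0.04924665813122203
61.7583
True
```

View pics/w8.png

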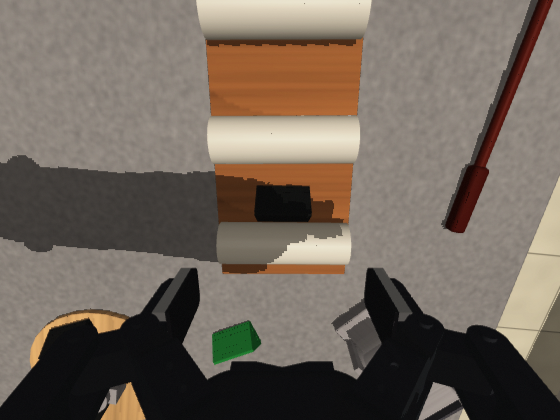

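The chock at (283,203) lies snug beside the roller in lane 0 at (284,243). I'll look at the stand again before taking the next two.

```bash
python3 - <<'E'
from ch import *
v=best([.42,-.2,.30],RY);ctrl.movep([.42,-.2,.30],v)
p,W=cloud("wrist");o=chocks(p,W)
o=[x for x in o if x[0][1]>-.26]
if len(o)==1:
    print(chock(o[0][0],o[0][1],1))
    ctrl.movep([.42,-.2,.30],v);p,W=cloud("wrist");o=chocks(p,W)
    cv2.imwrite("pics/w9.png",cv2.resize(p[150:300,220:380],None,fx=3,fy=3))
E
```

```text
foot [ 0.4397 -0.2321] 0.403 [49. 36.] ridge [ 0.4398 -0.232 ] 0.38 [49. 12.] zmax 0.0413 tang 0.406 r 0.066
foot [ 0.4473 -0.3309] -0.452 [51. 28.] ridge [ 0.4479 -0.3293] -0.467 [50. 12.] zmax 0.041 tang -0.446 r 0.043
cost 0.8362565916220771
down [ 0.44   -0.2323 -0.0176] [-0.7574  0.8941 -0.7349]
lift 0.04890599555511204 61.90808515995741
placed [ 0.6582  0.0663 -0.0024] [-4.1529 -0.381  12.1748] 0.04899428479027031 71.45
slide 0.042166666666666665 [ 0.447  -2.2507  4.4096] 0.04909623707345344
slide 0.03933333333333333 [0.5243 0.3647 2.427 ] 0.04920942511901395
slide 0.0365 [0.3732 1.657  2.5566] 0.04877187924659732
73.7
True
foot [ 0.4472 -0.3307] -0.464 [50. 29.] ridge [ 0.4482 -0.329 ] -0.458 [49. 12.] zmax 0.0411 tang -0.452 r 0.042
```

View pics/w9.png

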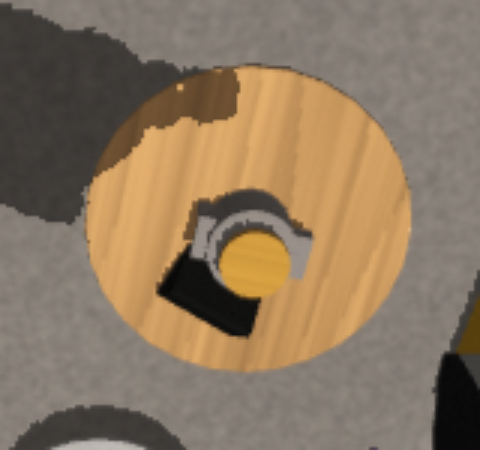

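The last chock, at (215,300), lies against the post. I'll grip it 3 mm outward to clear the hook and compensate when placing.

```bash
python3 - <<'E'
from ch import *
print(chock(np.array([.4469,-.3317]),-.459,2,off=.034))
ctrl.movep([.42,-.2,.35],best([.42,-.2,.30],RY))
p,W=cloud("top");cv2.imwrite("pics/t10.png",cv2.resize(p[90:200,200:360],None,fx=4,fy=4))
E=W[...,:2]-RC;c,s=np.cos(RY),np.sin(RY);X=E[...,0]*c+E[...,1]*s;Y=-E[...,0]*s+E[...,1]*c;Z=W[...,2]
ib=(abs(X)<.09)&(abs(Y)<.17)
for nm,m in(("roller",ib&(p.min(2)>150)&(Z>.035)),("chock",ib&(p.max(2)<70)&(Z>.028))):
    n,l,st,_=cv2.connectedComponentsWithStats(m.astype(np.uint8))
    for k in range(1,n):
        if st[k,4]>30: q=l==k;r=rect(np.c_[X[q],Y[q]]);print(nm,r,np.median(Z[q]),Z[q].max())
P=W[180:330,380:520].reshape(-1,3);q=P[(np.hypot(P[:,0]-.4,P[:,1]+.48)<.08)&(P[:,2]>.02)];print("cap",rect(q),q[:,2].max(),np.median(q[:,2]))
print(get_state()["time"])
E
```

```text
cost 0.29909739638904664
down [ 0.4472 -0.3319 -0.0175] [-0.152   0.0635 -0.8157]
lift 0.04890187227555848 61.93190585821867
placed [ 0.6482  0.1618 -0.0024] [-3.9868 -1.3677 10.5763] 0.04862506061303438 84.2083
slide 0.04133333333333333 [-0.6185 -0.9746  3.997 ] 0.049200021250256104
slide 0.03766666666666667 [-0.098   0.7393  1.9738] 0.048970873791876396
slide 0.034 [-0.4328 -0.1325  2.5388] 0.04889972753473631
86.5333
True
roller (array([ 0.0008, -0.1037]), np.float64(-0.0008085357069482768), (120.16565704345703, 32.98105239868164)) 0.055960256897407835 0.06559339697220538
roller (array([ 0.0001, -0.0077]), np.float64(0.0067213660620342175), (121.28271484375, 33.97142028808594)) 0.05585803412559974 0.06453863153964733
roller (array([0.0002, 0.088 ]), np.float64(-0.0012034824966065116), (122.15673065185547, 34.069007873535156)) 0.05579578974900033 0.06597260112130154
chock (array([-0.0021, -0.0682]), np.float64(-0.004690226153792665), (48.742610931396484, 28.634553909301758)) 0.0419086906995978 0.05986598694759371
chock (array([-0.0026,  0.0278]), np.float64(0.0003529263533705862), (48.562767028808594, 28.201719284057617)) 0.04400413674701576 0.05847001170960266
chock (array([-0.0031,  0.1231]), np.float64(-0.045135254154662796), (47.4586067199707, 27.334211349487305)) 0.04405002394441773 0.05813390748823709
cap (array([ 0.3966, -0.4939]), np.float64(-0.3823076934413443), (126.1638412475586, 99.72005462646484)) 0.06730827291795967 0.03826813317303178
88.3083
```

View pics/t10.png

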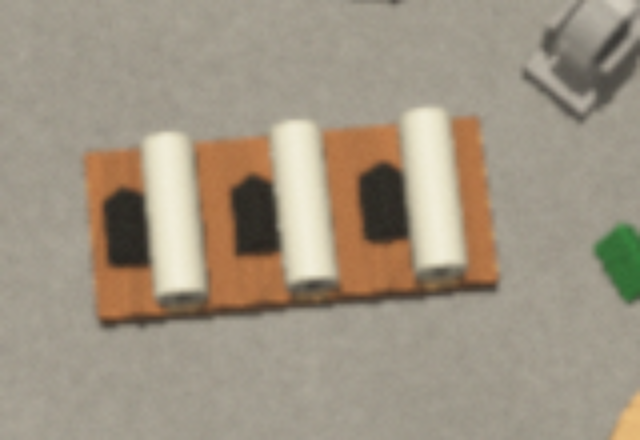

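All three rollers lie in their grooves, each with a chock parallel to it and about 35 mm off its axis. In the crop the chocks are at (127,228), (256,216) and (384,203). The cap stands upright, so I'm handing in.

```bash
python3 -c "
from station import ticket;print(ticket.close_job())"
```

```text
the job is handed in; nothing more can be done
None
```

The job is handed in, though no verdict came back: the cap is off and upright on the counter, and all three rollers lie centred in their grooves with a chock beside each.

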